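# Load the hammer's feed lanes with square-bar blanks

## Task

Pick the four blanks of square bar out of the stock on the bench and load them one after another into the two sloped feed lanes, lengthwise, so that they slide down to the stop: the two thick ones into the wide lane, the two thin ones into the narrow lane, in each lane the long blank first (at the stop) and the short one close up behind it. Leave the round stub and the flat piece where they are.

Things in the scene. Friction and masses are not known exactly. Their poses are not given: they have to be found in the camera images.
- thick_long_mid (a point): centre of the long blank of thick bar: a plain steel block of square section 34 x 34 mm, 90 mm long (x is its length), about 0.82 kg, lying flat on the bench, centre 17 mm up; x and y of the blanks' starting spots are shuffled
- thick_short_mid (a point): centre of the short blank of thick bar: a plain steel block of square section 34 x 34 mm, 60 mm long (x is its length), about 0.54 kg, lying flat on the bench, centre 17 mm up; x and y of the blanks' starting spots are shuffled
- thin_long_mid (a point): centre of the long blank of thin bar: a plain steel block of square section 22 x 22 mm, 90 mm long (x is its length), about 0.34 kg, lying flat on the bench, centre 11 mm up; x and y of the blanks' starting spots are shuffled
- thin_short_mid (a point): centre of the short blank of thin bar: a plain steel block of square section 22 x 22 mm, 60 mm long (x is its length), about 0.23 kg, lying flat on the bench, centre 11 mm up; x and y of the blanks' starting spots are shuffled
- wide_lane: the wider of two fixed sloped dark-floored slides (may swap sides). Origin on the bench under its mouth's middle; x level, uphill; y across. Floor rises 26 deg to +x, 130 mm above the bench at the origin. Along the slope: mouth 65 mm uphill to 30 downhill, 70 wide inside; narrows to 42 by 85 downhill; stop face 220 downhill. Guides 8 mm high, 4 thick. Slippery: a blank let go in the mouth slides down in 1.5 s
- narrow_lane: the narrower of two fixed sloped dark-floored slides (may swap sides). Origin on the bench under its mouth's middle; x level, uphill; y across. Floor rises 26 deg to +x, 130 mm above the bench at the origin. Along the slope: mouth 65 mm uphill to 30 downhill, 50 wide inside; narrows to 30 by 85 downhill; stop face 220 downhill. Guides 8 mm high, 4 thick. Slippery: a blank let go in the mouth slides down in 1.5 s
- round_stub_mid (a point): centre of a stub of round steel bar, 40 mm diameter, 50 mm tall, standing on end among the blanks; centre 25 mm up; not to be moved
- flat_bar_mid (a point): centre of a piece of flat steel bar, 90 mm long (x) x 50 mm wide (y) x 10 mm thick, lying among the blanks; not to be moved
Things that resemble listed ones, but are neither listed nor needed, are in the scene too. Leave any black look-alike of the part that bears thick_short_mid alone. What is shaped like the part that bears thin_short_mid but red is not meant.

How it is judged:
By the outcome, as a careful person would: the job done as asked, in the order asked, and still so for the second after the job is handed in, with the robot touching nothing.
It also fails if it takes over 128 s, if anything falls off the work surface, if the arm or the gripper's body presses on something with over 40 N, if the wrist force passes 120 N, or if a joint passes its speed limit or range.

## Robot

A 6-joint arm with a two-finger parallel gripper is mounted at the origin on the work surface. World frame = base frame: x ahead of the robot, y to its left, z up, the work surface at z = 0. Lengths are in m, angles in rad, forces in N, time in s.
With the tool pointing down it reaches from about 0.35 to 0.875 m from the base axis. Payload 15.5 kg.
Tool frame: the origin (TCP) lies midway between the tips of the shut fingers; the grasp point (between the pads) lies manip.grip_depth behind it (manip.grip_depth is the distance from the TCP to the grasp point, in m); z points along the fingers, y is the direction in which the jaws open and shut (so a half turn about z gives the same grasp; the last joint's range is limited). The gripper opens to 85 mm and grips with 20 to 120 N. Pads are 22 mm wide; open, the fingers measure 114 mm over their backs; the gripper's body (76 mm by 85 mm) begins 54 mm behind the grasp point. The pads swing forward as they close: fully open they stand 13 mm farther back than shut.
Start: joints at [-0.096, 0.494, 1.345, -0, 1.302, -0.096], TCP at [0.625, 0, 0.231] pointing down, gripper open.
Joint ranges: [-2.91, 2.91], [-0.82, 2.16], [0.22, 2.67], [-1.22, 4.37], [0.12, 2.79], [-3.08, 3.08]. Speed limits (rad/s): [1.89, 1.89, 2.57, 3.01, 3.01, 3.01].

## Interface

Orientations are given as a 3x3 rotation matrix whose columns are the frame's x, y, z axes.
In Python, from bench import manip, eyes gives the robot as it stands.
- The arm moves only by the tool arm_command, never from a script. Its argument "increments" is a list of rows, each a list of 3 entries, a list of its own where there are three numbers: the shift along the tool's x, y, z in cm, then the turn, a rotation vector about the tool's x, y, z in rad, then the gripper's target within -1 to 1 (shut at 1, half-way at 0, fully open at -1). A call has 1 to 10 rows; each row is the pose to reach, as a shift and turn from the pose commanded when the call began, along the tool's axes at that moment; what a row does not reach only later rows make up. A row lasts 1/8 s, in which the tool goes at most 62.5 mm and 10.7 degrees, less where a joint would pass 70% of its speed; a pose out of reach is approached as far as the arm can. A call with a gripper value outside its range is refused whole. The fingers move at their own pace and stop on an object; "force" is the grip in N (left out, the last holds). Time passes only in rows, so rows that repeat a pose let the fingers close. It gives the time, the measured TCP pose, the force and the opening at its end, in the units of the state.
- manip.get_state(): the state, without advancing time (a new reading comes with each control period).
- eyes.snapshot(name): name is "scene" or "side" or "wrist"; returns a dict with "color" (480x640x3 uint8, red, green, blue), "range_z" (480x640 float32, m along the optical axis (not along the pixel's ray), 0 where there is no reading), "fx", "fy", "cx", "cy" (pixels), "xyz" and "orientation" of the camera in the world. Camera axes: x right, y down, z forward; pixel columns grow to the right and rows downward; lengths in m; the calibration is good to about 2 mm. The wrist camera is an equidistant fisheye: a pixel r from the principal point sees the ray r / f radians off the axis. A picture is of the moment at which its call begins.
- manip.job_done(): hands the job in, once; it reports no verdict.
The state is a dict: "time": time; "joints": joint angles; "dq": joint speeds; "effort": joint torques, N m; "tcp_pos": TCP position; "eef_rot": TCP orientation; "contact_force": force on the tool from outside, world axes, zero at the start; "wrist_torque": the same for the moment, N m; "finger_gap": finger opening in m.
Only numpy, scipy, OpenCV 4.12 (cv2) and the standard library are available. Lean on these libraries where they do the work, as an engineer would, in place of code of your own. Each camera call takes 0.05 s, during which the arm holds its last target.

## Working session

There is one attempt and no reset: what is moved stays moved. The work goes in short steps, Python scripts to look and compute and a tool call to move; the robot and the scene stay as the last step left them, time stands still between calls to the robot, and variables do not carry over. Pictures are saved under pics/ and viewed, and the job is handed in when it is done.

Besides the shell and the picture viewer there is one more tool, called after ">>>" by a JSON object that holds its "name" and its "arguments". arm_command: Moves the arm, as the interface text tells. Its arguments: {"type":"object","properties":{"increments":{"type":"array"},"force":{"type":"number"}},"required":["increments"]}

```bash
ls; mkdir -p pics; python3 - <<'E'
from bench import manip, eyes
import cv2,numpy as np
s=manip.get_state();print(s, manip.grip_depth)
for n in("scene","side","wrist"):
    d=eyes.snapshot(n);cv2.imwrite(f"pics/{n}0.png",d["color"][:,:,::-1]);np.savez(f"pics/{n}0.npz",**d)
    print(n,d["fx"],d["fy"],d["cx"],d["cy"],d["xyz"],np.round(d["orientation"],3).tolist())
E
```

```text
pics
{'time': 0.0, 'joints': array([-9.54870138e-02,  4.94204415e-01,  1.34611931e+00, -2.17631209e-05,
        1.30245849e+00, -9.54824434e-02]), 'dq': array([-1.22492209e-04, -1.19059476e-03,  9.38699221e-05, -1.82430743e-03,
       -2.47426086e-05,  2.02177693e-03]), 'effort': array([-2.68344644e-03, -8.82162237e+01, -3.83866239e+01, -4.40739132e-04,
        1.02696815e-02,  1.38197843e-04]), 'tcp_pos': array([6.24659242e-01, 3.68860445e-05, 2.30691039e-01]), 'eef_rot': array([[-1.15727614e-06,  9.99999297e-01, -1.18614993e-03],
       [ 9.99999996e-01,  1.26702803e-06,  9.25270952e-05],
       [ 9.25285330e-05, -1.18614982e-03, -9.99999292e-01]]), 'contact_force': array([ 0.3749054 , -0.43821997, -0.23549693]), 'wrist_torque': array([0.00235039, 0.03258769, 0.02556155]), 'finger_gap': 0.08555659135839089} 0.0187
scene 505.37016115015507 505.37016115015507 315.4388971332758 238.11909837084772 [ 1.12049448 -0.36568174  0.92436258] [[0.562, 0.652, -0.509], [0.827, -0.444, 0.345], [-0.001, -0.615, -0.789]]
side 485.3049424232409 485.3049424232409 319.61000574694225 245.34624344669803 [0.29472698 0.69533412 0.56937745] [[-0.942, -0.201, 0.269], [-0.336, 0.526, -0.782], [0.015, -0.827, -0.562]]
wrist 371.64829954431775 371.64829954431775 318.8690308950901 235.36338577005327 [0.62499215 0.07620606 0.37369469] [[1.0, -0.0, -0.002], [-0.001, -0.954, -0.3], [-0.002, 0.3, -0.954]]
```

View pics/scene0.png

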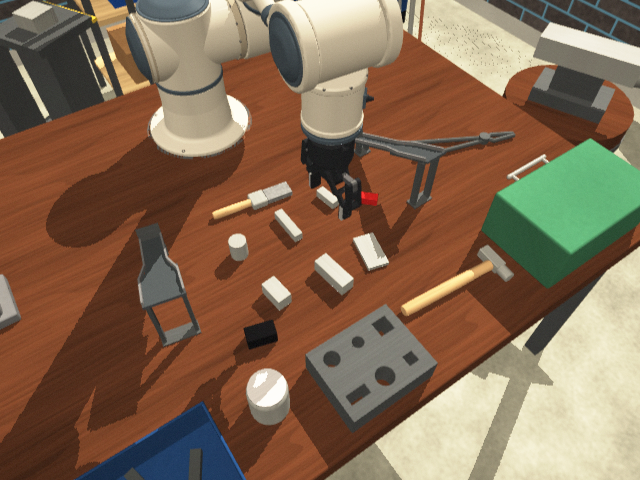

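View pics/side0.png

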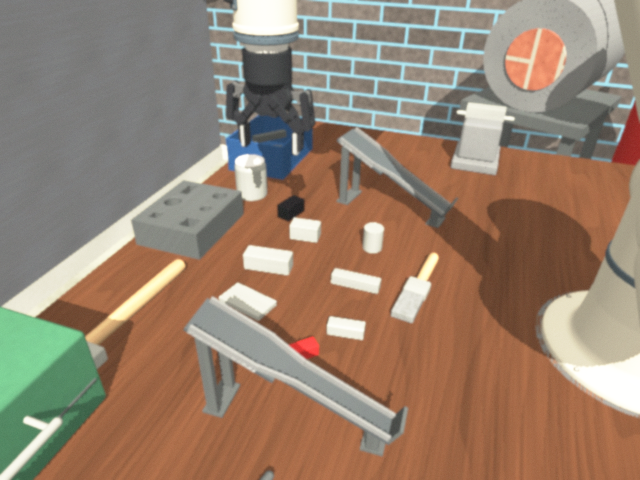

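View pics/wrist0.png

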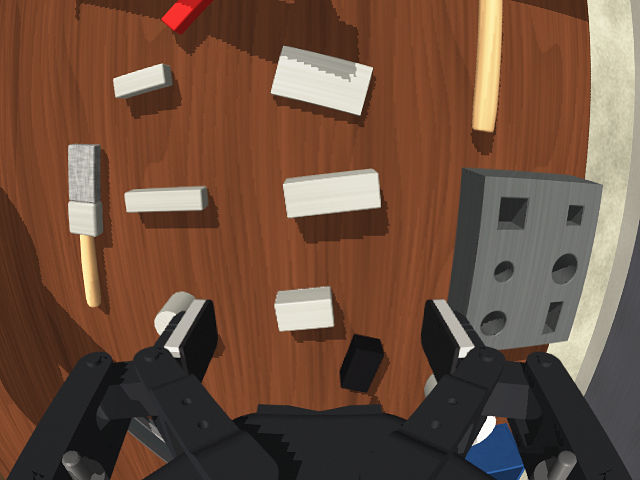

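The wrist view shows thin short at (143,80), thin long at (166,199), thick long at (332,193) and thick short at (304,309). The flat bar is at (322,80) and the stub at (178,313). The look-alikes are the black one at (361,363), the red one at (185,15) and the file or brush at (84,190). The two lanes show in the side view around (290,370) and (395,180). Next I'll measure all of these.

```bash
cat > h.py <<'E'
import numpy as np,cv2
def rays(d,name,u,v):
    x=(u-d["cx"])/d["fx"];y=(v-d["cy"])/d["fy"]
    if name=="wrist":
        r=np.hypot(x,y);t=r
        s=np.where(r>1e-9,np.tan(t)/np.maximum(r,1e-9),1)
        x,y=x*s,y*s
    return np.stack([x,y,np.ones_like(x)],-1)@np.array(d["orientation"]).T
def cloud(d,name):
    v,u=np.mgrid[:480,:640].astype(float)
    P=rays(d,name,u,v)*d["range_z"][...,None]+np.array(d["xyz"])
    P[d["range_z"]<=0]=np.nan
    return P
def onplane(d,name,uv,z):
    uv=np.asarray(uv,float);R=rays(d,name,uv[:,0],uv[:,1]);o=np.array(d["xyz"])
    return o+R*((z-o[2])/R[:,2])[:,None]
E
python3 - <<'E'
from h import *
for n in("wrist","scene","side"):
    d=dict(np.load(f"pics/{n}0.npz"));P=cloud(d,n);c=d["color"].astype(int)
    mx=c.max(2);mn=c.min(2)
    inr=(P[...,0]>.3)&(P[...,0]<.9)&(abs(P[...,1])<.45)&(P[...,2]>.006)&(P[...,2]<.06)
    m=((mx-mn<45)&(mn>90)&inr).astype(np.uint8)
    k,l,st,ce=cv2.connectedComponentsWithStats(m)
    print(n, "bench z",np.nanmedian(P[...,2][(abs(P[...,0]-.55)<.1)&(abs(P[...,1])<.1)]))
    for i in range(1,k):
        if st[i,4]<120: continue
        p=P[l==i];zt=np.percentile(p[:,2],90);t=p[abs(p[:,2]-zt)<.004]
        r=cv2.minAreaRect((t[:,:2]*1000).astype(np.float32))
        print(ce[i].round(),st[i,4],"top",round(zt,4),"c",np.round(r[0],1),"sz",np.round(r[1],1),"ang",round(r[2],1))
# topdown height map of everything
H=np.zeros((600,800),np.float32);C=np.zeros((600,800,3),np.uint8)
for n in("scene","side"):
    d=dict(np.load(f"pics/{n}0.npz"));P=cloud(d,n)
    ok=np.isfinite(P[...,2])&(P[...,2]<.3)&(P[...,2]>-.02)
    p=P[ok];c=d["color"][ok]
    j=((.4-p[:,1])*800/.8).astype(int);i=((.9-p[:,0])*1000).astype(int)  # 1mm/px, y left
    g=(i>=0)&(i<600)&(j>=0)&(j<800)
    o=np.argsort(p[g][:,2]);C[i[g][o],j[g][o]]=c[g][o][:,::-1]
    H[i[g][o],j[g][o]]=p[g][o][:,2]
cv2.imwrite("pics/top.png",C);np.save("pics/H.npy",H)
cv2.imwrite("pics/toph.png",cv2.applyColorMap(np.clip(H*1200,0,255).astype(np.uint8),cv2.COLORMAP_JET))
E
```

```text
wrist bench z 0.26492534793593986
[321.  80.] 4644 top 0.0113 c [626.7 118.4] sz [50.1 90.3] ang 75.9
[139.  80.] 1053 top 0.0236 c [442.8 128.4] sz [59.9 22. ] ang 8.0
[ 82. 189.] 2401 top 0.0208 c [356.2  17.6] sz [104.2  41.9] ang 83.4
[332. 193.] 3725 top 0.0352 c [636.6   8.9] sz [89.8 34.3] ang 6.8
[500. 184.] 166 top 0.0599 c [790.5  25. ] sz [29.9 18.3] ang 0.3
[554. 217.] 1463 top 0.0599 c [858.6  -7.7] sz [83.7 82.3] ang 89.9
[164. 199.] 1763 top 0.0234 c [462.1   3. ] sz [90.1 22.2] ang 0.5
[501. 246.] 449 top 0.0599 c [804.2 -34.1] sz [34.4 56.8] ang 88.0
[522. 288.] 1398 top 0.0599 c [839.6 -76. ] sz [ 76.2 124.3] ang 74.2
[304. 309.] 2165 top 0.035 c [ 608.8 -118.4] sz [60.  33.8] ang 6.7
[172. 310.] 715 top 0.0509 c [ 456.2 -120.5] sz [37.1 16.3] ang 48.8
[529. 326.] 172 top 0.06 c [ 856.7 -129.1] sz [35.5 32.1] ang 24.5
[536. 339.] 123 top 0.0599 c [ 877.9 -147.4] sz [17.6 43.3] ang 87.7
[430. 385.] 141 top 0.0228 c [ 766.1 -237.6] sz [24.2  2.8] ang 70.1
scene bench z 0.026197452274090205
[268. 195.] 556 top 0.0215 c [357.1  14.8] sz [103.2  42.6] ang 83.5
[327. 197.
[... 1013 characters left out ...]
1.1] sz [90.  38.3] ang 7.9
[412. 296.] 1122 top 0.0195 c [349.9 -24.5] sz [193.   41.8] ang 84.4
[355. 279.] 650 top 0.0223 c [461.8   4.6] sz [90.1 24.7] ang 1.4
[132. 301.] 131 top 0.0259 c [794.3 203.6] sz [100.6   8.3] ang 83.5
[247. 300.] 1018 top 0.0106 c [625.8 120.5] sz [51.5 91.9] ang 75.7
[345. 327.] 580 top 0.0223 c [442.  130.2] sz [59.6 24.9] ang 8.2
[ 97. 353.] 268 top 0.0262 c [778.3 317.4] sz [18.8 37. ] ang 52.9
[226. 372.] 291 top 0.0544 c [567.5 297.7] sz [16.4  7. ] ang 24.3
[ 82. 392.] 144 top 0.0528 c [719.1 404.9] sz [ 5.  49.5] ang 0.1
[212. 397.] 346 top 0.0546 c [566.  343.4] sz [17.3  7.6] ang 22.6
[374. 421.] 1754 top 0.0579 c [354.2 308.5] sz [82.  39.2] ang 2.6
```

View pics/top.png

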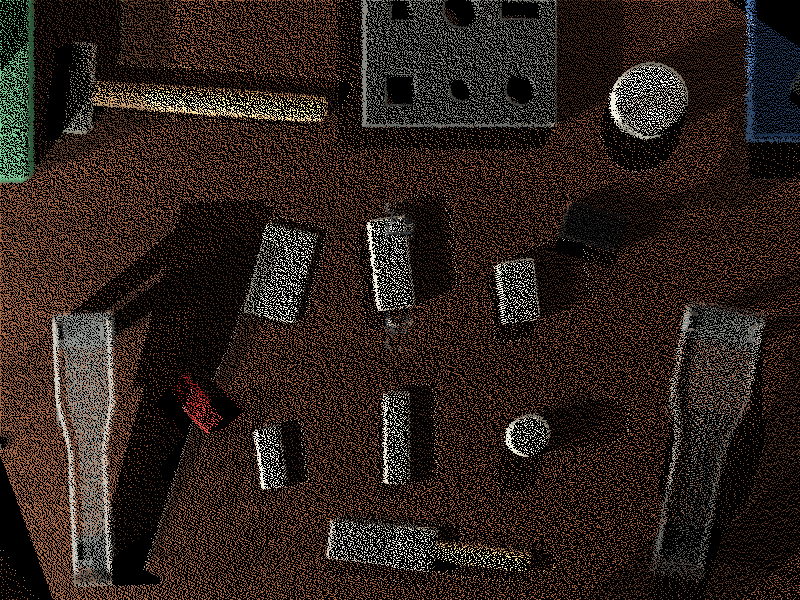

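Three views agree on all four blanks to within 3 mm. The top map puts the narrow lane at +y (about 60 mm over the guides at the mouth) and the wide lane at -y (about 80 mm). Next I'll fit the lane axes.

```bash
python3 - <<'E'
from h import *
for L,(y0,y1) in dict(narrow=(.27,.36),wide=(-.375,-.25)).items():
  for n in("scene","side"):
    d=dict(np.load(f"pics/{n}0.npz"));P=cloud(d,n)
    p=P[np.isfinite(P[...,2])];p=p[(p[:,0]>.30)&(p[:,0]<.62)&(p[:,1]>y0)&(p[:,1]<y1)&(p[:,2]>.045)&(p[:,2]<.2)]
    # floor plane by robust fit to 26deg: iterative
    A=np.c_[p[:,:2],np.ones(len(p))];w=np.ones(len(p),bool)
    # ransac
    rng=np.random.default_rng(0);best=0
    for _ in range(600):
        q=rng.choice(len(p),3,replace=False)
        try:c=np.linalg.solve(A[q],p[q,2])
        except Exception: continue
        if not .35<np.hypot(c[0],c[1])<.65: continue
        k=(abs(A@c-p[:,2])<.002).sum()
        if k>best:best=k;bc=c
    for _ in range(3):
        m=abs(A@bc-p[:,2])<.002;bc=np.linalg.lstsq(A[m],p[m,2],rcond=None)[0]
    print(L,n,len(p),m.sum(),"plane",bc.round(4),"slope",np.degrees(np.arctan(np.hypot(bc[0],bc[1]))).round(2),"dir",np.degrees(np.arctan2(bc[1],bc[0])).round(2))
    near=p[(A@bc-p[:,2]>-.012)&(A@bc-p[:,2]<.004)]
    for x in np.arange(.36,.6,.02):
        s=near[abs(near[:,0]-x)<.006]
        if len(s)>5: print("  x",x.round(2),"y",s[:,1].min().round(4),s[:,1].max().round(4),"mid",((s[:,1].min()+s[:,1].max())/2).round(4))
    print("  xrange",near[:,0].min(),near[:,0].max(), "top edge:",near[near[:,0]>near[:,0].max()-.006].mean(0))
E
```

```text
narrow scene 1698 678 plane [ 0.4851  0.0242 -0.1343] slope 25.91 dir 2.86
  x 0.36 y 0.2847 0.3251 mid 0.3049
  x 0.38 y 0.2857 0.3262 mid 0.306
  x 0.4 y 0.2863 0.3258 mid 0.306
  x 0.42 y 0.2886 0.3271 mid 0.3078
  x 0.44 y 0.2894 0.3283 mid 0.3088
  x 0.46 y 0.2875 0.3304 mid 0.309
  x 0.48 y 0.2819 0.336 mid 0.3089
  x 0.5 y 0.2808 0.3418 mid 0.3113
  x 0.52 y 0.2821 0.3428 mid 0.3124
  x 0.54 y 0.2811 0.343 mid 0.3121
  x 0.56 y 0.283 0.3466 mid 0.3148
  x 0.58 y 0.285 0.3456 mid 0.3153
  xrange 0.33732190483270175 0.5925790520636494 top edge: [0.58864303 0.31295836 0.15734806]
narrow side 8860 4834 plane [ 0.4874  0.022  -0.1347] slope 26.01 dir 2.58
  x 0.36 y 0.2883 0.3282 mid 0.3083
  x 0.38 y 0.2895 0.3295 mid 0.3095
  x 0.4 y 0.2904 0.3304 mid 0.3104
  x 0.42 y 0.2911 0.3316 mid 0.3113
  x 0.44 y 0.2923 0.3319 mid 0.3121
  x 0.46 y 0.2905 0.3367 mid 0.3136
  x 0.48 y 0.287 0.3436 mid 0.3153
  x 0.5 y 0.2848 0.3448 mid 0.3148
  x 0.52 y 0.2851 0.3454 mid 0.3153
  x 0.54 y 0.2852 0.3465 mid 0.3158
  x 0.56 y 0.2868 0.3476 mid 0.3172
  x 0.58 y 0.288 0.3479 mid 0.3179
  xran
[... 646 characters left out ...]
877 0.6003558270810642 top edge: [ 0.59651208 -0.30329202  0.15773221]
wide side 2755 1275 plane [ 0.4795 -0.0917 -0.155 ] slope 26.02 dir -10.83
  x 0.36 y -0.3103 -0.2555 mid -0.2829
  x 0.38 y -0.312 -0.2593 mid -0.2857
  x 0.4 y -0.3158 -0.262 mid -0.2889
  x 0.42 y -0.3206 -0.2669 mid -0.2937
  x 0.44 y -0.3242 -0.2704 mid -0.2973
  x 0.46 y -0.3332 -0.2739 mid -0.3035
  x 0.48 y -0.344 -0.2706 mid -0.3073
  x 0.5 y -0.3503 -0.2673 mid -0.3088
  x 0.52 y -0.3546 -0.2694 mid -0.312
  x 0.54 y -0.3591 -0.2742 mid -0.3166
  x 0.56 y -0.3602 -0.2786 mid -0.3194
  x 0.58 y -0.3643 -0.28 mid -0.3221
  xrange 0.3384745769199787 0.5965948748747062 top edge: [ 0.59361977 -0.2961092   0.15639164]
```

Narrow lane: origin about (0.529, 0.314), yaw 2.7°. Wide lane: origin about (0.5335, -0.316), yaw -10.8°. Both slope at 26.0°, and the width checks agree. The candidates are unambiguous by size and colour. I'll take one close crop of the choices and write the planner.

```bash
cat >> h.py <<'E'
from scipy.spatial.transform import Rotation as Ro
B=dict(TL=(.6366,.0089,7.),TS=(.609,-.1185,6.5),tl=(.4625,.003,.6),ts=(.443,.1284,7.8))
LN=dict(wide=(.5335,-.316,-10.8),narrow=(.529,.314,2.7))
def Rt(yaw,tilt=0):  # tool x along (yaw, tilted up)
    return (Ro.from_euler('z',yaw,degrees=True)*Ro.from_euler('y',-tilt,degrees=True)).as_matrix()@np.diag([1,-1,-1.])
def lanepose(L,s,h):
    x,y,ps=LN[L];R=Rt(ps,26.);return np.array([x,y,.13])+s*R[:,0]-h*R[:,2],R
def step(p,R,label=""):
    from bench import manip
    st=manip.get_state();R0=st["eef_rot"];
    print(label,"shift cm",np.round(R0.T@(np.array(p)-st["tcp_pos"])*100,2),"rv",np.round(Ro.from_matrix(R0.T@R).as_rotvec(),3))
def show():
    from bench import manip
    st=manip.get_state();print("t",round(st["time"],2),"p",st["tcp_pos"].round(4),"F",st["contact_force"].round(1),"gap",round(st["finger_gap"],4),"q",st["joints"].round(2))
def snap(n,f):
    from bench import eyes
    d=eyes.snapshot(n);cv2.imwrite(f"pics/{f}.png",d["color"][:,:,::-1]);return d
E
python3 - <<'E'
from h import *
im=cv2.imread("pics/wrist0.png")[:400,60:420];cv2.imwrite("pics/crop.png",cv2.resize(im,None,fx=1.5,fy=1.5))
x,y,a=B["TL"];step((x,y,.09),Rt(a),"above TL")
E
```

```text
above TL shift cm [ 0.89  1.2  14.08] rv [-1.000e-03  1.000e-03  1.449e+00]
```

View pics/crop.png

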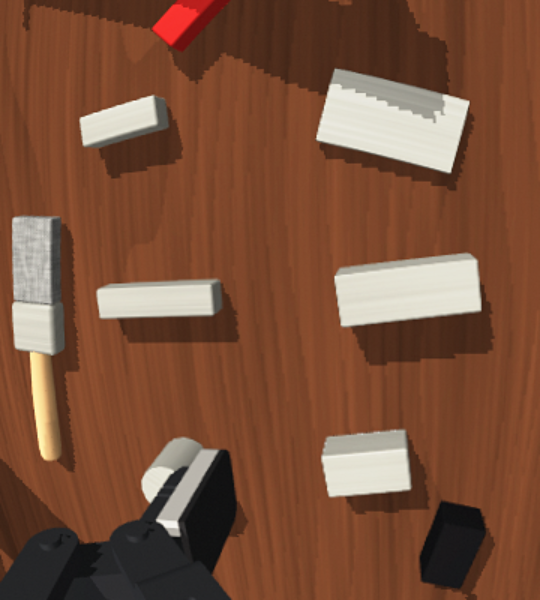

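The crop confirms the choice: thick long at (408,290), thick short at (367,463), thin long at (158,298) and thin short at (123,120). They differ clearly from the red and black look-alikes and the flat bar.

>>> {"name": "arm_command", "arguments": {"increments": [[[0.9,1.2,3],[0,0,0.3],-0.3],[[0.9,1.2,6],[0,0,0.6],-0.3],[[0.9,1.2,9],[0,0,0.9],-0.3],[[0.9,1.2,12],[0,0,1.2],-0.3],[[0.9,1.2,14],[0,0,1.449],-0.3],[[0.9,1.2,14],[0,0,1.449],-0.3],[[0.9,1.2,14],[0,0,1.449],-0.3],[[0.9,1.2,14],[0,0,1.449],-0.3],[[0.9,1.2,14],[0,0,1.449],-0.3],[[0.9,1.2,14],[0,0,1.449],-0.3]], "force": 80}}

```text
time: 1.4
tcp_pos: [0.637, 0.009, 0.0912]
eef_rot: [[0.992, 0.125, -0.0], [0.125, -0.992, 0.0], [-0.0, -0.0, -1.0]]
contact_force: [0.2, -1.0, -0.4]
finger_gap: 0.0554
```

```bash
python3 - <<'E'
from h import *
show();x,y,a=B["TL"];step((x,y,.014),Rt(a));snap("wrist","w1")
E
```

```text
t 1.4 p [0.637  0.009  0.0912] F [ 0.2 -1.  -0.4] gap 0.0554 q [-0.08  0.66  1.45 -0.    1.02  1.37]
 shift cm [-0.04  0.    7.72] rv [-0.     0.     0.003]
```

View pics/w1.png

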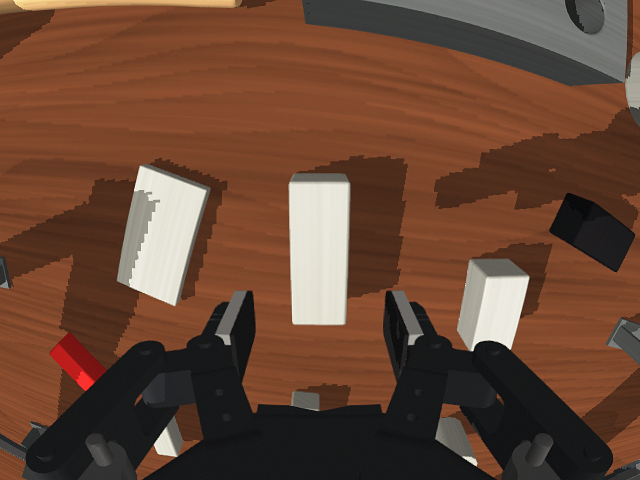

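The thick long blank sits at (320,250), square to the fingers (pads at 240 and 400) and centred between them. I'll descend and grip.

>>> {"name": "arm_command", "arguments": {"increments": [[[0,0,3.5],[0,0,0],-0.3],[[0,0,6.5],[0,0,0],-0.3],[[0,0,7.7],[0,0,0],-0.3],[[0,0,7.7],[0,0,0],-0.3],[[0,0,7.7],[0,0,0],1],[[0,0,7.7],[0,0,0],1],[[0,0,7.7],[0,0,0],1],[[0,0,7.7],[0,0,0],1],[[0,0,7.7],[0,0,0],1]], "force": 80}}

```text
time: 2.58
tcp_pos: [0.6378, 0.009, 0.0158]
eef_rot: [[0.993, 0.122, 0.002], [0.122, -0.993, -0.0], [0.002, 0.0, -1.0]]
contact_force: [-1.3, 0.5, 6.5]
finger_gap: 0.0323
```

```bash
python3 - <<'E'
from h import *
show()
# lift, then above wide lane
p,R=lanepose("wide",.005,.017+.05)
x,y,a=B["TL"]
step((x,y,.22),Rt(a),"lift")
p2=p.copy();p2[2]+=.03
step(p2,R,"hover")
E
```

```text
t 2.58 p [0.6378 0.009  0.0158] F [-1.3  0.5  6.5] gap 0.0323 q [-0.08  0.77  1.5   0.    0.88  1.37]
lift shift cm [-8.000e-02  1.000e-02 -2.042e+01] rv [ 0.    -0.002 -0.   ]
hover shift cm [-16.63  30.24 -20.69] rv [-0.07   0.448  0.305]
```

>>> {"name": "arm_command", "arguments": {"increments": [[[0,0,-5],[0,0,0],1],[[0,0,-11],[0,0,0],1],[[-1,2,-16],[0,0,0],1],[[-4,7,-20.7],[-0.02,0.1,0.08],1],[[-7,12.5,-20.7],[-0.03,0.2,0.14],1],[[-10,18,-20.7],[-0.045,0.29,0.2],1],[[-13,23.5,-20.7],[-0.06,0.37,0.25],1],[[-16.6,30.2,-20.7],[-0.07,0.448,0.305],1],[[-16.6,30.2,-20.7],[-0.07,0.448,0.305],1],[[-16.6,30.2,-20.7],[-0.07,0.448,0.305],1]]}}

```text
time: 3.82
tcp_pos: [0.5076, -0.3125, 0.2215]
eef_rot: [[0.884, -0.19, 0.428], [-0.171, -0.982, -0.083], [0.436, 0.0, -0.9]]
contact_force: [-0.8, 1.3, -8.1]
finger_gap: 0.0319
```

```bash
python3 - <<'E'
from h import *
show()
p,R=lanepose("wide",.005,.019)
step(p,R,"down")
snap("side","s2");snap("wrist","w2")
E
```

```text
t 3.83 p [ 0.5076 -0.3125  0.2215] F [-0.8  1.3 -8.1] gap 0.0319 q [-0.79  0.32  1.79  0.4   0.69  0.7 ]
down shift cm [-1.15 -0.15  7.47] rv [ 0.001  0.002 -0.002]
```

View pics/s2.png

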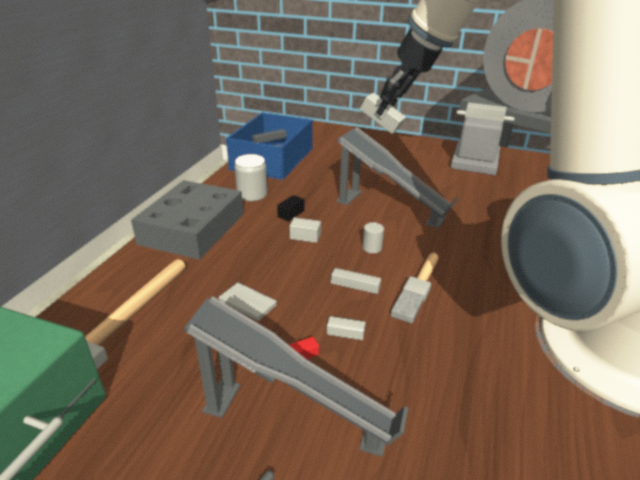

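View pics/w2.png

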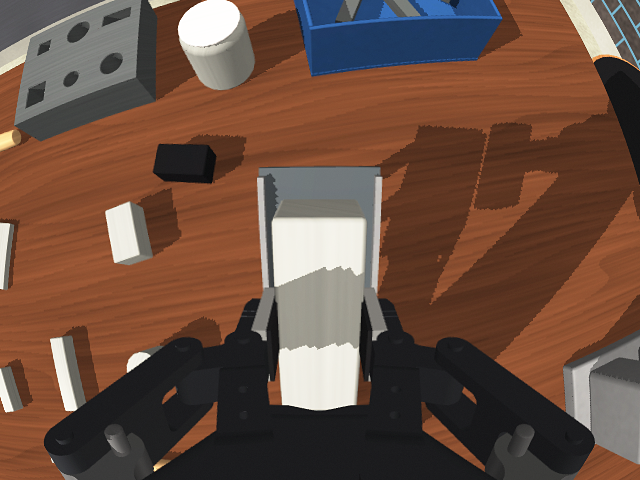

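The held blank (320,300) lines up with and is centred on the lane mouth (guides at columns 262 and 380). I'll lower it and check the force.

>>> {"name": "arm_command", "arguments": {"increments": [[[-1.1,-0.15,3.5],[0,0,0],1],[[-1.1,-0.15,6],[0,0,0],1],[[-1.1,-0.15,7.2],[0,0,0],1],[[-1.1,-0.15,7.5],[0,0,0],1],[[-1.1,-0.15,7.5],[0,0,0],1],[[-1.1,-0.15,7.5],[0,0,0],1]]}}

```text
time: 4.68
tcp_pos: [0.5317, -0.3138, 0.1498]
eef_rot: [[0.883, -0.187, 0.429], [-0.168, -0.982, -0.082], [0.437, 0.0, -0.899]]
contact_force: [0.0, -1.0, -7.6]
finger_gap: 0.0323
```

```bash
python3 - <<'E'
from h import *
show()
p,R=lanepose("wide",.005,.019)
step(p,R,"resid")
snap("wrist","w3")
E
```

```text
t 4.67 p [ 0.5317 -0.3138  0.1498] F [ 0.  -1.  -7.6] gap 0.0323 q [-0.76  0.46  1.82  0.49  0.52  0.61]
resid shift cm [-0.18  0.18 -0.02] rv [0.    0.001 0.   ]
```

View pics/w3.png

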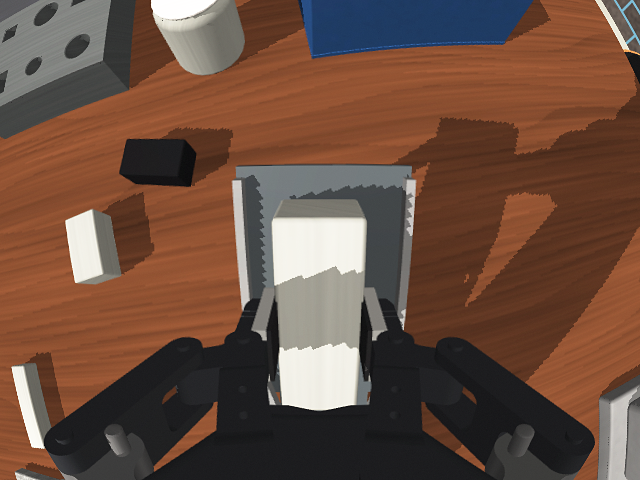

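>>> {"name": "arm_command", "arguments": {"increments": [[[0,0.15,0.15],[0,0,0],1],[[0,0.15,0.3],[0,0,0],1],[[0,0.15,0.3],[0,0,0],1]]}}

```text
time: 5.1
tcp_pos: [0.5324, -0.3158, 0.1471]
eef_rot: [[0.883, -0.188, 0.429], [-0.169, -0.982, -0.083], [0.437, 0.001, -0.899]]
contact_force: [-13.0, 2.0, 9.7]
finger_gap: 0.032
```

```bash
python3 - <<'E'
from h import *
show()
E
```

```text
t 5.1 p [ 0.5324 -0.3158  0.1471] F [-13.    2.    9.7] gap 0.032 q [-0.76  0.46  1.82  0.5   0.52  0.61]
```

Contact is made (about 20 N along the normal). Releasing.

>>> {"name": "arm_command", "arguments": {"increments": [[[0,0,0],[0,0,0],-0.3],[[0,0,-0.1],[0,0,0],-0.4],[[0,0,-0.1],[0,0,0],-0.4],[[0,0,-0.1],[0,0,0],-0.4],[[0,0,-0.1],[0,0,0],-0.4],[[0,0,-3],[0,0,0],-0.4],[[0,0,-7],[0,0,0],-0.4],[[0,0,-10],[0,0,0],-0.4],[[0,0,-10],[0,0,0],-0.4]]}}

```text
time: 6.22
tcp_pos: [0.4898, -0.3078, 0.2383]
eef_rot: [[0.883, -0.188, 0.431], [-0.168, -0.982, -0.084], [0.439, 0.002, -0.898]]
contact_force: [-0.0, 0.3, -0.8]
finger_gap: 0.0596
```

```bash
python3 - <<'E'
from h import *
show()
snap("side","s4")
x,y,a=B["TS"];step((x,y,.10),Rt(a),"above TS")
E
```

```text
t 6.22 p [ 0.4898 -0.3078  0.2383] F [-0.   0.3 -0.8] gap 0.0596 q [-0.82  0.28  1.81  0.4   0.72  0.69]
above TS shift cm [  1.34 -20.82  15.87] rv [ 0.069 -0.449 -0.297]
```

View pics/s4.png

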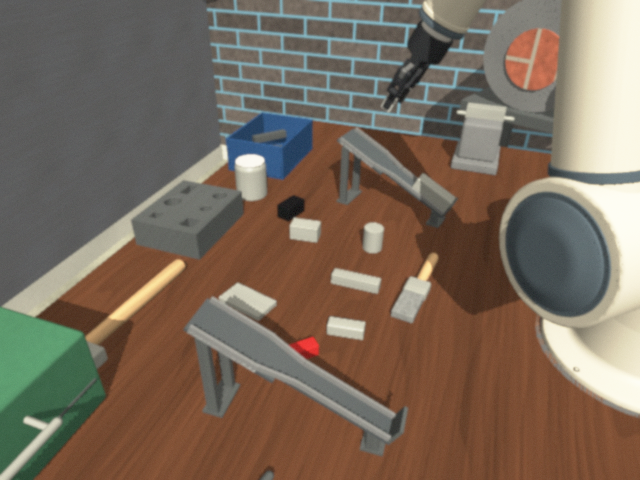

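The thick long blank now lies at the stop of the wide lane (435,192). Next is thick short.

>>> {"name": "arm_command", "arguments": {"increments": [[[1.4,-5.2,1.7],[0.02,-0.11,-0.07],-0.3],[[2.9,-10.4,3.4],[0.035,-0.22,-0.15],-0.3],[[4.3,-15.6,5.2],[0.05,-0.34,-0.22],-0.3],[[5.7,-20.8,6.9],[0.069,-0.449,-0.297],-0.3],[[3.5,-20.8,11.4],[0.069,-0.449,-0.297],-0.3],[[1.3,-20.8,15.9],[0.069,-0.449,-0.297],-0.3],[[1.3,-20.8,15.9],[0.069,-0.449,-0.297],-0.3],[[1.3,-20.8,15.9],[0.069,-0.449,-0.297],-0.3]]}}

```text
time: 7.28
tcp_pos: [0.6091, -0.1183, 0.0999]
eef_rot: [[0.994, 0.114, -0.0], [0.114, -0.994, 0.001], [0.0, -0.001, -1.0]]
contact_force: [0.5, -0.9, 1.2]
finger_gap: 0.0555
```

```bash
python3 - <<'E'
from h import *
show()
snap("wrist","w5")
x,y,a=B["TS"];step((x,y,.014),Rt(a),"TS")
E
```

```text
t 7.28 p [ 0.6091 -0.1183  0.0999] F [ 0.5 -0.9  1.2] gap 0.0555 q [-0.29  0.63  1.49  0.    1.02  1.17]
TS shift cm [-0.06 -0.01  8.66] rv [-0.    -0.002  0.   ]
```

View pics/w5.png

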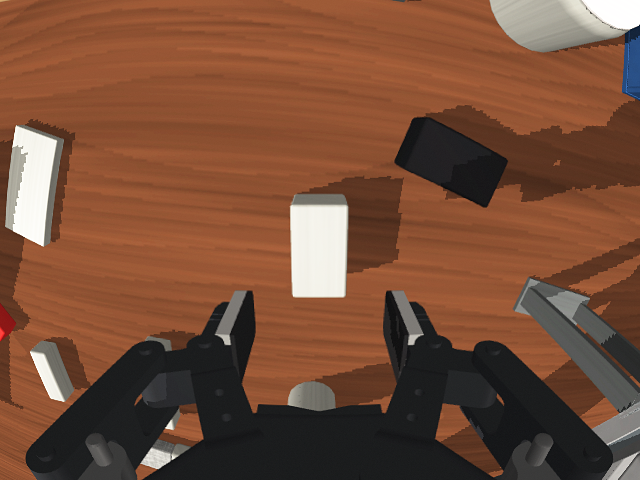

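The thick short blank is at (319,250), centred and square, and the black look-alike (450,160) is clear. Grip.

>>> {"name": "arm_command", "arguments": {"increments": [[[0,0,4],[0,0,0],-0.3],[[0,0,7.2],[0,0,0],-0.3],[[0,0,8.6],[0,0,0],-0.3],[[0,0,8.6],[0,0,0],-0.3],[[0,0,8.6],[0,0,0],1],[[0,0,8.6],[0,0,0],1],[[0,0,8.6],[0,0,0],1],[[0,0,8.6],[0,0,0],1],[[0,0,8.6],[0,0,0],1]], "force": 80}}

```text
time: 8.45
tcp_pos: [0.6093, -0.1183, 0.0148]
eef_rot: [[0.994, 0.114, 0.002], [0.114, -0.994, 0.0], [0.002, 0.0, -1.0]]
contact_force: [-1.5, 0.0, 11.3]
finger_gap: 0.0321
```

```bash
python3 - <<'E'
from h import *
show()
p,R=lanepose("wide",.005,.019+.05)
p[2]+=.03
step(p,R,"hover")
E
```

```text
t 8.45 p [ 0.6093 -0.1183  0.0148] F [-1.5  0.  11.3] gap 0.0321 q [-0.29  0.75  1.54  0.    0.85  1.17]
hover shift cm [-12.2   18.01 -20.96] rv [-0.069  0.449  0.297]
```

>>> {"name": "arm_command", "arguments": {"increments": [[[0,0,-5],[0,0,0],1],[[0,0,-11],[0,0,0],1],[[0,0,-17],[0,0,0],1],[[-2,3,-21],[-0.017,0.11,0.07],1],[[-5,7.5,-21],[-0.035,0.22,0.15],1],[[-8,12,-21],[-0.05,0.33,0.22],1],[[-10.5,16,-21],[-0.069,0.449,0.297],1],[[-12.2,18,-21],[-0.069,0.449,0.297],1],[[-12.2,18,-21],[-0.069,0.449,0.297],1],[[-12.2,18,-21],[-0.069,0.449,0.297],1]]}}

```text
time: 9.7
tcp_pos: [0.5078, -0.3105, 0.2232]
eef_rot: [[0.884, -0.187, 0.429], [-0.168, -0.982, -0.082], [0.437, -0.0, -0.9]]
contact_force: [0.8, 0.0, -5.6]
finger_gap: 0.0323
```

```bash
python3 - <<'E'
from h import *
show()
p,R=lanepose("wide",.005,.019)
step(p,R,"down")
snap("wrist","w6")
E
```

```text
t 9.7 p [ 0.5078 -0.3105  0.2232] F [ 0.8  0.  -5.6] gap 0.0323 q [-0.79  0.32  1.79  0.4   0.69  0.7 ]
down shift cm [-1.21  0.06  7.63] rv [-0.     0.002  0.   ]
```

View pics/w6.png

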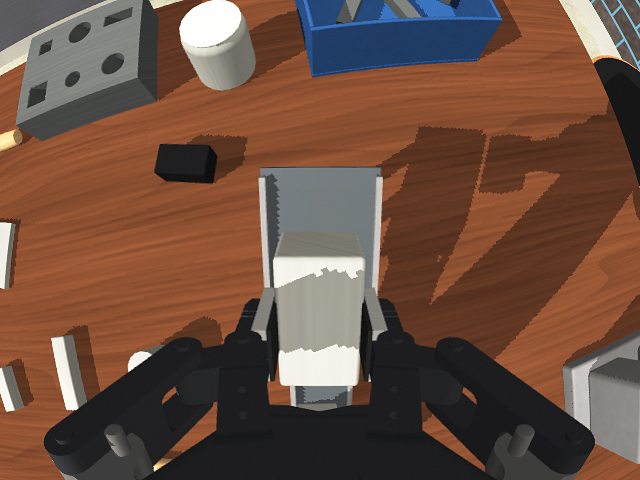

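The blank (319,310) is centred over the lane. I'll lower to light contact and release.

>>> {"name": "arm_command", "arguments": {"increments": [[[-1.2,0,3.5],[0,0,0],1],[[-1.2,0,6],[0,0,0],1],[[-1.2,0,7.4],[0,0,0],1],[[-1.2,0,7.8],[0,0,0],1],[[-1.2,0,7.8],[0,0,0],1],[[-1.2,0,7.8],[0,0,0],1]]}}

```text
time: 10.5
tcp_pos: [0.5307, -0.3155, 0.1482]
eef_rot: [[0.883, -0.187, 0.429], [-0.168, -0.982, -0.082], [0.437, 0.001, -0.899]]
contact_force: [0.0, 0.3, -4.9]
finger_gap: 0.032
```

```bash
python3 - <<'E'
from h import *
show()
E
```

```text
t 10.5 p [ 0.5307 -0.3155  0.1482] F [ 0.   0.3 -4.9] gap 0.032 q [-0.76  0.46  1.83  0.5   0.52  0.6 ]
```

Only 1–2 mm above the floor. Releasing.

>>> {"name": "arm_command", "arguments": {"increments": [[[0,0,0.15],[0,0,0],1],[[0,0,0.15],[0,0,0],-0.3],[[0,0,0.05],[0,0,0],-0.4],[[0,0,0.05],[0,0,0],-0.4],[[0,0,0],[0,0,0],-0.4],[[0,0,0],[0,0,0],-0.4],[[0,0,-3],[0,0,0],-0.4],[[0,0,-7],[0,0,0],-0.4],[[0,0,-10],[0,0,0],-0.4],[[0,0,-10],[0,0,0],-0.4]]}}

```text
time: 11.75
tcp_pos: [0.4877, -0.3077, 0.2394]
eef_rot: [[0.883, -0.188, 0.431], [-0.168, -0.982, -0.084], [0.439, 0.002, -0.899]]
contact_force: [1.4, -0.4, 0.6]
finger_gap: 0.0595
```

```bash
python3 - <<'E'
from h import *
show()
snap("side","s7");snap("wrist","w7")
x,y,a=B["tl"];step((x,y,.20),Rt(a),"way tl");step((x,y,.09),Rt(a),"above tl")
E
```

```text
t 11.75 p [ 0.4877 -0.3077  0.2394] F [ 1.4 -0.4  0.6] gap 0.0595 q [-0.82  0.27  1.81  0.4   0.72  0.69]
way tl shift cm [ -9.09 -29.99  -0.27] rv [ 0.045 -0.45  -0.196]
above tl shift cm [-13.89 -29.99   9.62] rv [ 0.045 -0.45  -0.196]
```

View pics/s7.png

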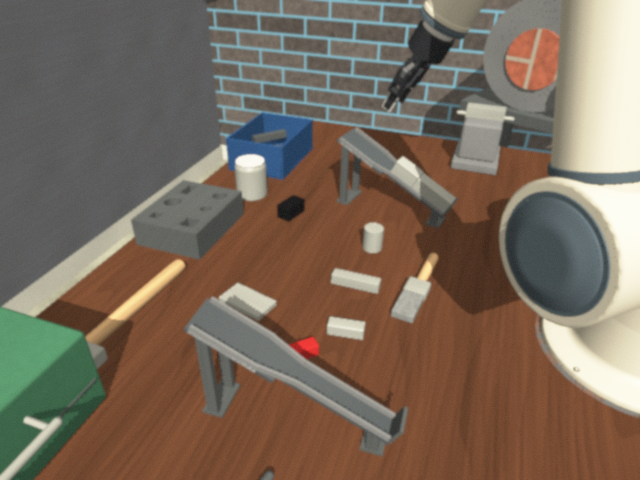

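View pics/w7.png

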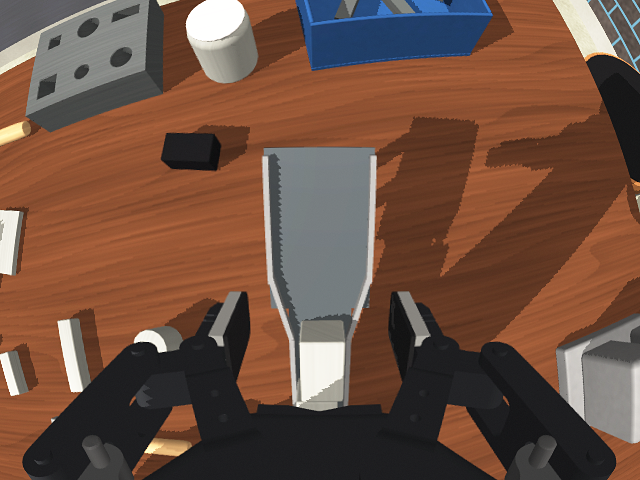

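The thick short blank sits behind the long one, at side (405,178) and wrist (322,365). Now thin long. The waypoint stays at z 0.20 over the stub.

>>> {"name": "arm_command", "arguments": {"increments": [[[-1.5,-6,0],[0.01,-0.1,-0.04],-0.5],[[-3.3,-12,0],[0.02,-0.2,-0.08],-0.5],[[-5.2,-18,0],[0.03,-0.3,-0.12],-0.5],[[-7.2,-24,0],[0.04,-0.4,-0.17],-0.5],[[-9.1,-30,-0.2],[0.045,-0.45,-0.196],-0.5],[[-11,-30,4],[0.045,-0.45,-0.196],-0.5],[[-13.9,-30,9.6],[0.045,-0.45,-0.196],-0.5],[[-13.9,-30,9.6],[0.045,-0.45,-0.196],-0.5],[[-13.9,-30,9.6],[0.045,-0.45,-0.196],-0.5]]}}

```text
time: 12.98
tcp_pos: [0.4626, 0.0031, 0.0913]
eef_rot: [[1.0, 0.011, -0.0], [0.011, -1.0, 0.0], [-0.0, -0.0, -1.0]]
contact_force: [0.4, -0.5, -0.2]
finger_gap: 0.0639
```

```bash
python3 - <<'E'
from h import *
show()
snap("wrist","w8")
x,y,a=B["tl"];step((x,y,.009),Rt(a),"tl")
E
```

```text
t 12.97 p [0.4626 0.0031 0.0913] F [ 0.4 -0.5 -0.2] gap 0.0639 q [-0.12  0.48  1.89  0.    0.77  1.44]
tl shift cm [-0.09 -0.01  8.3 ] rv [ 0.    -0.002  0.   ]
```

View pics/w8.png

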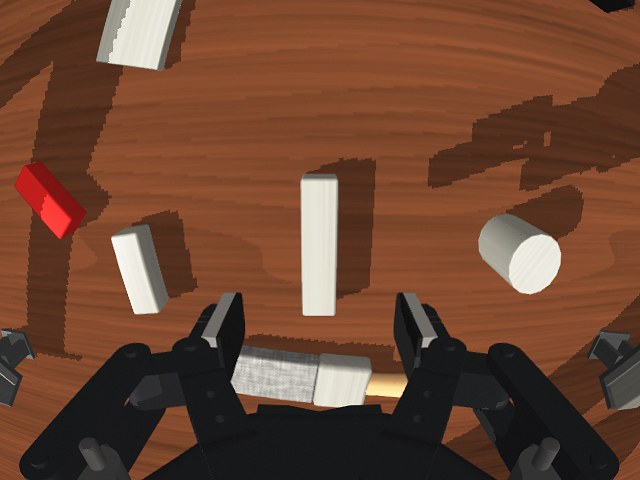

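The thin long blank (319,245) is centred. Grip.

>>> {"name": "arm_command", "arguments": {"increments": [[[0,0,4],[0,0,0],-0.5],[[0,0,7],[0,0,0],-0.5],[[0,0,8.2],[0,0,0],-0.5],[[0,0,8.2],[0,0,0],-0.5],[[0,0,8.2],[0,0,0],1],[[0,0,8.2],[0,0,0],1],[[0,0,8.2],[0,0,0],1],[[0,0,8.2],[0,0,0],1],[[0,0,8.2],[0,0,0],1],[[0,0,8.2],[0,0,0],1]], "force": 60}}

```text
time: 14.28
tcp_pos: [0.4627, 0.0031, 0.0093]
eef_rot: [[1.0, 0.011, 0.002], [0.011, -1.0, -0.0], [0.002, 0.0, -1.0]]
contact_force: [-2.2, 0.1, 18.0]
finger_gap: 0.0204
```

```bash
python3 - <<'E'
from h import *
show()
p,R=lanepose("narrow",.005,.014+.05)
p[2]+=.03
step(p,R,"hover")
E
```

```text
t 14.28 p [0.4627 0.0031 0.0093] F [-2.2  0.1 18. ] gap 0.0204 q [-0.12  0.64  1.95  0.    0.55  1.44]
hover shift cm [  4.65 -30.93 -21.03] rv [ 0.008  0.452 -0.036]
```

>>> {"name": "arm_command", "arguments": {"increments": [[[0,0,-4],[0,0,0],1],[[0,0,-10],[0,0,0],1],[[0,0,-16],[0,0,0],1],[[0.8,-5,-19],[0,0.08,0],1],[[1.6,-10,-21],[0,0.16,-0.01],1],[[2.4,-15.5,-21],[0,0.25,-0.02],1],[[3.2,-21,-21],[0,0.34,-0.03],1],[[4,-26,-21],[0.008,0.452,-0.036],1],[[4.6,-30.9,-21],[0.008,0.452,-0.036],1],[[4.6,-30.9,-21],[0.008,0.452,-0.036],1]]}}

```text
time: 15.52
tcp_pos: [0.5044, 0.3157, 0.2184]
eef_rot: [[0.898, 0.051, 0.437], [0.046, -0.999, 0.022], [0.437, -0.0, -0.899]]
contact_force: [0.1, -0.5, -3.9]
finger_gap: 0.0202
```

```bash
python3 - <<'E'
from h import *
show()
p,R=lanepose("narrow",.005,.013)
step(p,R,"down")
snap("wrist","w9");
E
```

```text
t 15.53 p [0.5044 0.3157 0.2184] F [ 0.1 -0.5 -3.9] gap 0.0202 q [ 0.58  0.34  1.77 -0.37  0.67  2.35]
down shift cm [-1.17  0.3   7.72] rv [-0.002  0.001  0.003]
```

View pics/w9.png

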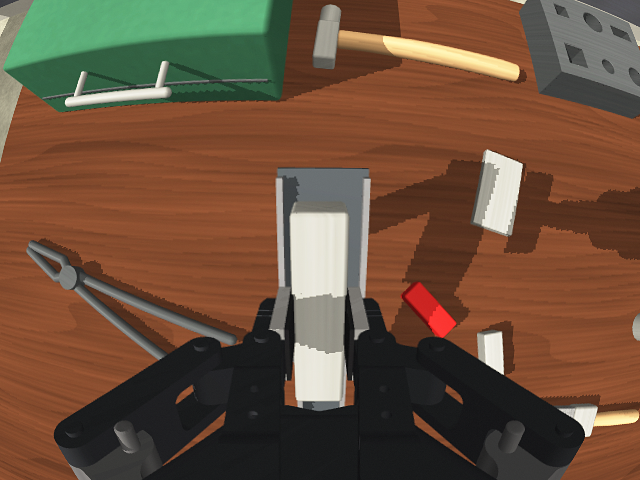

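The blank (320,290) is aligned. The lane centre is about 3 mm to its right, which matches the +0.3 cm correction. I'll lower to about 1.5 mm above the floor.

>>> {"name": "arm_command", "arguments": {"increments": [[[-1.2,0.3,3.5],[0,0,0],1],[[-1.2,0.3,6],[0,0,0],1],[[-1.2,0.3,7.4],[0,0,0],1],[[-1.2,0.3,7.9],[0,0,0],1],[[-1.2,0.3,7.9],[0,0,0],1],[[-1.2,0.3,7.9],[0,0,0],1]]}}

```text
time: 16.32
tcp_pos: [0.5288, 0.3108, 0.1429]
eef_rot: [[0.898, 0.048, 0.437], [0.043, -0.999, 0.021], [0.438, -0.0, -0.899]]
contact_force: [0.7, -0.6, -3.0]
finger_gap: 0.0207
```

```bash
python3 - <<'E'
from h import *
show()
p,R=lanepose("narrow",.005,.0093)
step(p,R,"to contact")
snap("wrist","w10");
E
```

```text
t 16.32 p [0.5288 0.3108 0.1429] F [ 0.7 -0.6 -3. ] gap 0.0207 q [ 0.55  0.48  1.82 -0.46  0.49  2.44]
to contact shift cm [-0.03 -0.31  0.25] rv [-0.     0.001  0.   ]
```

View pics/w10.png

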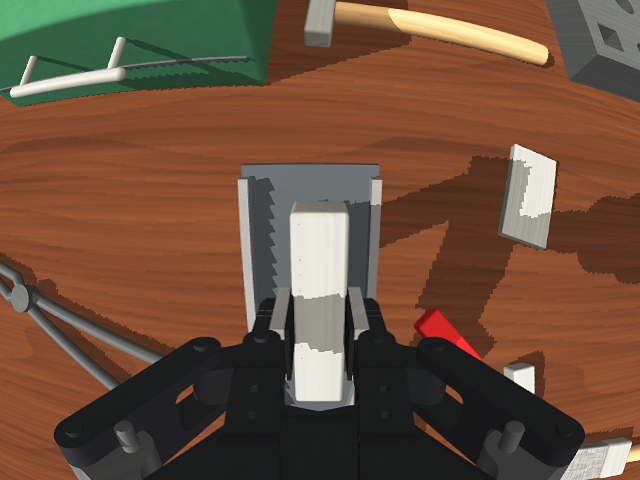

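The blank is now about 3 mm right of the lane centre (310 against 320). I'll shift back, lower slightly and release.

>>> {"name": "arm_command", "arguments": {"increments": [[[0,-0.3,0],[0,0,0],1],[[0,-0.3,0.2],[0,0,0],1],[[0,-0.3,0.2],[0,0,0],-0.3],[[0,-0.3,0.1],[0,0,0],-0.4],[[0,-0.3,0],[0,0,0],-0.5],[[0,-0.3,0],[0,0,0],-0.5],[[0,-0.3,-3],[0,0,0],-0.5],[[0,-0.3,-7],[0,0,0],-0.5],[[0,-0.3,-10],[0,0,0],-0.5],[[0,-0.3,-10],[0,0,0],-0.5]]}}

```text
time: 17.62
tcp_pos: [0.485, 0.3123, 0.2342]
eef_rot: [[0.897, 0.048, 0.439], [0.042, -0.999, 0.023], [0.44, -0.002, -0.898]]
contact_force: [-0.0, -0.6, -0.3]
finger_gap: 0.064
```

```bash
python3 - <<'E'
from h import *
show()
snap("side","s11");snap("wrist","w11")
x,y,a=B["ts"];step((x,y,.20),Rt(a),"way ts");step((x,y,.09),Rt(a),"above ts")
E
```

```text
t 17.62 p [0.485  0.3123 0.2342] F [-0.  -0.6 -0.3] gap 0.064 q [ 0.6   0.3   1.79 -0.37  0.69  2.37]
way ts shift cm [-5.95 18.11  0.66] rv [ 0.02  -0.452 -0.087]
above ts shift cm [-10.76  18.11  10.55] rv [ 0.02  -0.452 -0.087]
```

View pics/s11.png

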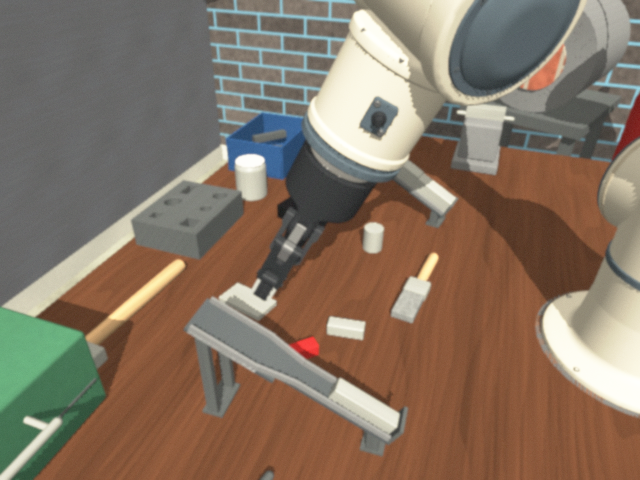

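The thin long blank is at the narrow lane's stop (368,405). Now thin short.

>>> {"name": "arm_command", "arguments": {"increments": [[[-1.5,4.5,0.2],[0.005,-0.11,-0.02],-0.5],[[-3,9,0.3],[0.01,-0.22,-0.04],-0.5],[[-4.5,13.5,0.5],[0.015,-0.34,-0.06],-0.5],[[-6,18.1,0.7],[0.02,-0.452,-0.087],-0.5],[[-8,18.1,5],[0.02,-0.452,-0.087],-0.5],[[-10.8,18.1,10.5],[0.02,-0.452,-0.087],-0.5],[[-10.8,18.1,10.5],[0.02,-0.452,-0.087],-0.5],[[-10.8,18.1,10.5],[0.02,-0.452,-0.087],-0.5]]}}

```text
time: 18.73
tcp_pos: [0.4427, 0.1285, 0.0914]
eef_rot: [[0.991, 0.136, -0.0], [0.136, -0.991, -0.0], [-0.0, 0.0, -1.0]]
contact_force: [0.4, 0.0, 0.7]
finger_gap: 0.0645
```

```bash
python3 - <<'E'
from h import *
show()
snap("wrist","w12")
x,y,a=B["ts"];step((x,y,.009),Rt(a),"ts")
E
```

```text
t 18.73 p [0.4427 0.1285 0.0914] F [0.4 0.  0.7] gap 0.0645 q [ 0.15  0.48  1.9  -0.    0.77  1.59]
ts shift cm [-0.04  0.02  8.31] rv [ 0.    -0.002  0.   ]
```

View pics/w12.png

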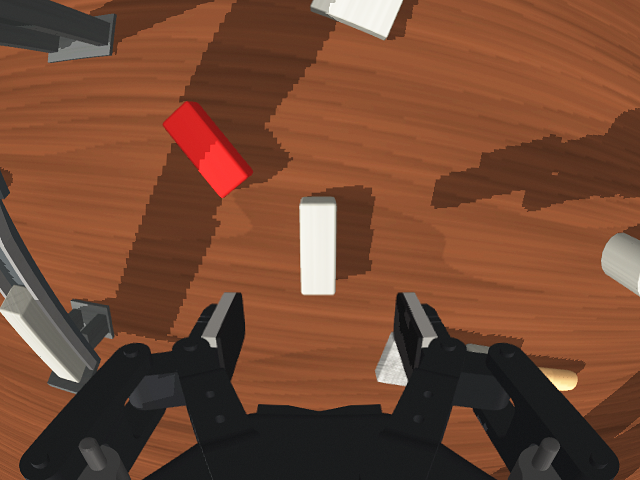

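The thin short blank (318,245) is centred. The red look-alike's nearest corner is at (225,197), so I'll narrow the opening for extra clearance.

>>> {"name": "arm_command", "arguments": {"increments": [[[0,0,3],[0,0,0],-0.1],[[0,0,6],[0,0,0],-0.1],[[0,0,8.2],[0,0,0],-0.1],[[0,0,8.2],[0,0,0],-0.1],[[0,0,8.2],[0,0,0],1],[[0,0,8.2],[0,0,0],1],[[0,0,8.2],[0,0,0],1],[[0,0,8.2],[0,0,0],1],[[0,0,8.2],[0,0,0],1]], "force": 60}}

```text
time: 19.9
tcp_pos: [0.4433, 0.1286, 0.0102]
eef_rot: [[0.991, 0.136, 0.003], [0.136, -0.991, 0.0], [0.003, 0.0, -1.0]]
contact_force: [-1.1, -0.8, 17.8]
finger_gap: 0.0202
```

```bash
python3 - <<'E'
from h import *
show()
p,R=lanepose("narrow",.005,.014+.05)
p[2]+=.03
step(p,R,"hover")
E
```

```text
t 19.9 p [0.4433 0.1286 0.0102] F [-1.1 -0.8 17.8] gap 0.0202 q [ 0.15  0.64  1.95 -0.    0.55  1.59]
hover shift cm [  8.72 -17.41 -20.93] rv [-0.02   0.451  0.087]
```

>>> {"name": "arm_command", "arguments": {"increments": [[[0,0,-4],[0,0,0],1],[[0,0,-10],[0,0,0],1],[[0,0,-16],[0,0,0],1],[[1,-2.5,-20.9],[0,0.08,0.02],1],[[3,-6,-20.9],[-0.005,0.18,0.04],1],[[5,-10,-20.9],[-0.01,0.28,0.06],1],[[7,-14,-20.9],[-0.015,0.38,0.08],1],[[8.7,-17.4,-20.9],[-0.02,0.451,0.087],1],[[8.7,-17.4,-20.9],[-0.02,0.451,0.087],1],[[8.7,-17.4,-20.9],[-0.02,0.451,0.087],1]]}}

```text
time: 21.15
tcp_pos: [0.5044, 0.3122, 0.218]
eef_rot: [[0.899, 0.048, 0.435], [0.043, -0.999, 0.02], [0.436, 0.001, -0.9]]
contact_force: [-0.2, -0.8, -2.0]
finger_gap: 0.0198
```

```bash
python3 - <<'E'
from h import *
show()
p,R=lanepose("narrow",.005,.0115)
step(p,R,"down")
snap("wrist","w13");
E
```

```text
t 21.15 p [0.5044 0.3122 0.218 ] F [-0.2 -0.8 -2. ] gap 0.0198 q [ 0.58  0.34  1.77 -0.37  0.67  2.35]
down shift cm [-1.12 -0.07  7.84] rv [0.    0.003 0.001]
```

View pics/w13.png

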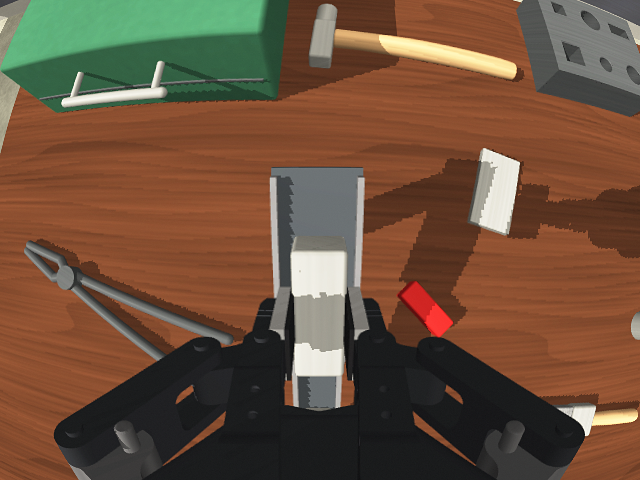

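The blank (319,305) is centred on the lane (271–365). I'll lower, pause, and then release.

>>> {"name": "arm_command", "arguments": {"increments": [[[-1.1,-0.1,3.5],[0,0,0],1],[[-1.1,-0.1,6],[0,0,0],1],[[-1.1,-0.1,7.4],[0,0,0],1],[[-1.1,-0.1,7.9],[0,0,0],1],[[-1.1,-0.1,7.9],[0,0,0],1],[[-1.1,-0.1,7.9],[0,0,0],1]]}}

```text
time: 21.95
tcp_pos: [0.5296, 0.3147, 0.1423]
eef_rot: [[0.899, 0.047, 0.436], [0.042, -0.999, 0.021], [0.437, -0.0, -0.9]]
contact_force: [1.0, -0.4, -2.0]
finger_gap: 0.0203
```

```bash
python3 - <<'E'
from h import *
show()
p,R=lanepose("narrow",.005,.0102)
step(p,R,"to contact")
E
```

```text
t 21.95 p [0.5296 0.3147 0.1423] F [ 1.  -0.4 -2. ] gap 0.0203 q [ 0.56  0.48  1.81 -0.46  0.5   2.45]
to contact shift cm [-0.1   0.07  0.05] rv [-0.     0.002 -0.   ]
```

>>> {"name": "arm_command", "arguments": {"increments": [[[0,0,0.1],[0,0,0],1],[[0,0,0.1],[0,0,0],-0.3],[[0,0,0.05],[0,0,0],-0.4],[[0,0,0],[0,0,0],-0.5],[[0,0,0],[0,0,0],-0.5],[[0,0,0],[0,0,0],-0.5],[[0,0,-3],[0,0,0],-0.5],[[0,0,-7],[0,0,0],-0.5],[[0,0,-10],[0,0,0],-0.5],[[0,0,-10],[0,0,0],-0.5]]}}

```text
time: 23.2
tcp_pos: [0.4859, 0.3133, 0.2336]
eef_rot: [[0.898, 0.048, 0.438], [0.043, -0.999, 0.022], [0.439, -0.002, -0.899]]
contact_force: [-0.7, -0.3, 0.1]
finger_gap: 0.064
```

```bash
python3 - <<'E'
from h import *
show()
step((.55,0,.3),Rt(0),"home")
E
```

```text
t 23.2 p [0.4859 0.3133 0.2336] F [-0.7 -0.3  0.1] gap 0.064 q [ 0.6   0.3   1.79 -0.37  0.7   2.37]
home shift cm [ 7.34 31.6  -3.86] rv [-0.012 -0.454  0.047]
```

>>> {"name": "arm_command", "arguments": {"increments": [[[1.5,6,-3.8],[0,-0.08,0],-0.5],[[3,12,-3.8],[0,-0.16,0],-0.5],[[4.5,18,-3.8],[0,-0.24,0],-0.5],[[6,24,-3.8],[0,-0.34,0],-0.5],[[7.3,31.6,-3.8],[0,-0.454,0.047],-0.5],[[7.3,31.6,-3.8],[0,-0.454,0.047],-0.5],[[7.3,31.6,-3.8],[0,-0.454,0.047],-0.5],[[7.3,31.6,-3.8],[0,-0.454,0.047],-0.5],[[7.3,31.6,-3.8],[0,-0.454,0.047],-0.5]]}}

```text
time: 24.32
tcp_pos: [0.5494, 0.0008, 0.2975]
eef_rot: [[1.0, 0.004, -0.003], [0.004, -1.0, 0.01], [-0.003, -0.01, -1.0]]
contact_force: [-0.9, 0.5, -0.4]
finger_gap: 0.0638
```

```bash
python3 - <<'E'
from h import *
show()
for n in("scene","side"):
    d=snap(n,n+"F");np.savez(f"pics/{n}F.npz",**d);P=cloud(d,n)
    for L,nz,w in(("wide",.034,.042),("narrow",.022,.03)):
        x,y,ps=LN[L];R=Rt(ps,26.)
        q=(P-np.array([x,y,.13]))@np.c_[R[:,0],-R[:,1],-R[:,2]]
        m=(abs(q[...,2]-nz)<.004)&(abs(q[...,1])<.03)&(q[...,0]<.03)&(q[...,0]>-.24)
        s=np.sort(q[m][:,0]);g=np.diff(s);k=np.where(g>.003)[0]
        print(n,L,len(s),"s range",s[[0,-1]].round(4),"gaps",[(s[i].round(4),g[i].round(4)) for i in k],"y",np.percentile(q[m][:,1],[2,98]).round(4))
        mm=(q[...,2]>.011)&(q[...,2]<.06)&(abs(q[...,1])<.05)&(q[...,0]>-.25)&(q[...,0]<.06)
        print("   h bins", [ (round(a,2),np.nanmedian(q[...,2][mm&(abs(q[...,0]-a)<.01)]).round(3)) for a in np.arange(-.22,.03,.02) if (mm&(abs(q[...,0]-a)<.01)).sum()>5])
    c=d["color"][:,:,::-1]
    if n=="side": a=[c[120:240,320:480],c[290:460,180:420]]
    else: a=[c[210:350,120:215],c[120:215,340:520]]
    for i,z in enumerate(a): cv2.imwrite(f"pics/{n}F{i}.png",cv2.resize(z,None,fx=3,fy=3,interpolation=cv2.INTER_CUBIC))
E
```

```text
t 24.32 p [0.5494 0.0008 0.2975] F [-0.9  0.5 -0.4] gap 0.0638 q [-0.11  0.33  1.43  0.01  1.38  1.45]
scene wide 510 s range [-0.2237 -0.0648] gaps [] y [-0.0186  0.0168]
   h bins [(np.float64(-0.22), np.float64(0.025)), (np.float64(-0.2), np.float64(0.034)), (np.float64(-0.18), np.float64(0.034)), (np.float64(-0.16), np.float64(0.034)), (np.float64(-0.14), np.float64(0.034)), (np.float64(-0.12), np.float64(0.034)), (np.float64(-0.1), np.float64(0.034)), (np.float64(-0.08), np.float64(0.033)), (np.float64(-0.06), np.float64(0.023))]
scene narrow 263 s range [-0.2254 -0.0672] gaps [(np.float64(-0.2068), np.float64(0.0032))] y [-0.0155  0.0119]
   h bins [(np.float64(-0.22), np.float64(0.023)), (np.float64(-0.2), np.float64(0.021)), (np.float64(-0.18), np.float64(0.021)), (np.float64(-0.16), np.float64(0.021)), (np.float64(-0.14), np.float64(0.021)), (np.float64(-0.12), np.float64(0.021)), (np.float64(-0.1), np.float64(0.021)), (np.float64(-0.08), np.float64(0.019)), (np.float64(-0.06), np.float64(0.018))]
side wide 629 s range [-0.2249 -0.0717] gaps [] y [-0.0163  0.0213]
   h bins [(np.float64(-0.22), np.float64(0.029)), (np.float64(-0.2), np.float64(0.032)), (np.float64(-0.18), np.float64(0.031)), (np.float64(-0.16), np.float64(0.031)), (np.float64(-0.14), np.float64(0.032)), (np.float64(-0.12), np.float64(0.031)), (np.float64(-0.1), np.float64(0.032)), (np.float64(-0.08), np.float64(0.032))]
side narrow 1926 s range [-0.2261 -0.0708] gaps [] y [-0.0086  0.0137]
   h bins [(np.float64(-0.22), np.float64(0.022)), (np.float64(-0.2), np.float64(0.021)), (np.float64(-0.18), np.float64(0.021)), (np.float64(-0.16), np.float64(0.021)), (np.float64(-0.14), np.float64(0.021)), (np.float64(-0.12), np.float64(0.021)), (np.float64(-0.1), np.float64(0.021)), (np.float64(-0.08), np.float64(0.021))]
```

View pics/sideF0.png

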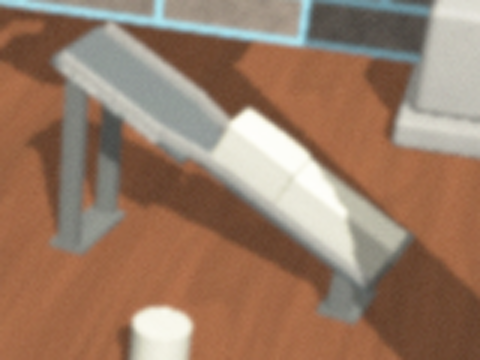

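View pics/sideF1.png

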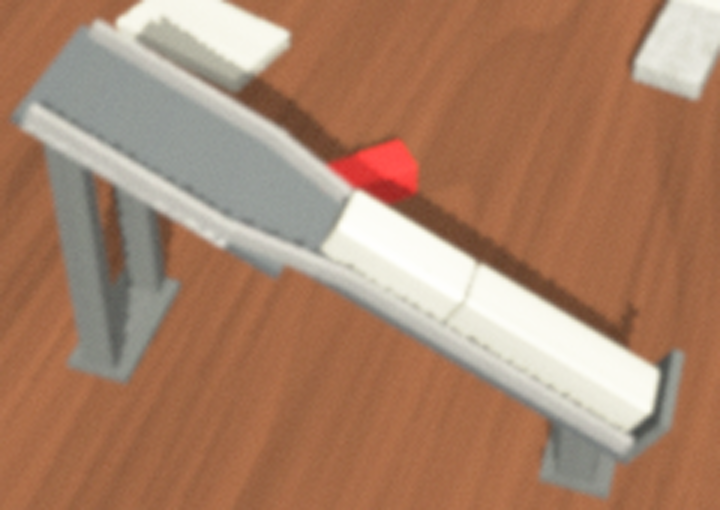

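View pics/sceneF.png

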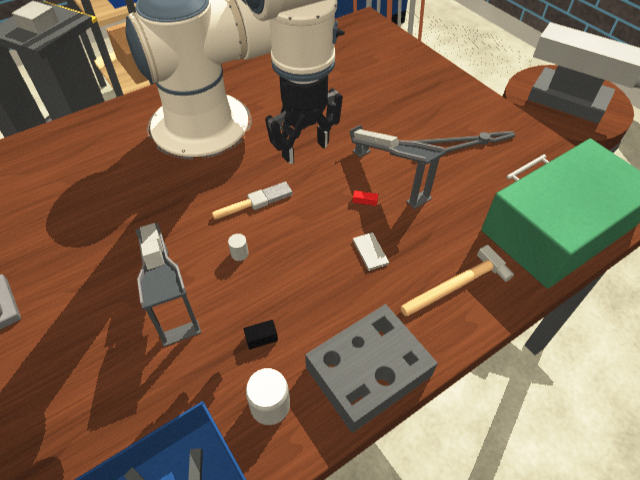

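In both lanes the pair fills about 150 mm, from the stop at -220 to -70, closed up with the long blank at the stop. The stub (238,247) and flat bar (371,251) are unmoved. Handing in.

```bash
python3 -c "
from bench import manip
print(manip.job_done())"
```

```text
the job is handed in; nothing more can be done
None
```

All four blanks are loaded, and I handed the job in at about 24.4 s of the 128 s allowed. The two thick ones are in the wide lane and the two thin ones in the narrow lane. In each lane the long blank went in first and the short one followed it down.

**Final position:** in both cameras each pair spans about 150–160 mm along the slope, from the stop at about 220 mm to about 70 mm downhill. That matches 90 + 60 mm closed up. The close-ups show no visible gap, with the long blank at the stop.

**Other pieces:** the stub and the flat piece sit at the same pixels as at the start. I saw no sign of the red or black look-alikes being touched.

**Forces:** the readings I saw stayed at about 18 N or less, and the arm ended clear of everything.

**Disagreements:** the two cameras differed by 2–4 mm on lane and blank positions, so I averaged them. One lateral correction in the narrow lane, about 3 mm, turned out wrong; I undid it before letting go of the blank.

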